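Start a stirred bottle and set its cap to vent

TASK

First turn the stirrer's selector knob to its three-dot mark. Then screw the bottle's loosely started cap down (clockwise from above) until it bottoms out, back it off a quarter turn so that the bottle can vent, and finish with the gripper still holding the cap there; leave the beaker, jar and tip box where they stand.

Things in the scene. Friction and masses are not known exactly. Their poses are not given: they have to be found in the camera images.
- stirrer: Bench stirrer, a white box fixed to the bench, 170 (x) by 290 (y) by 55 mm high. Origin: centre of its underside, on the bench. At y = +70 mm its round steel plate (radius 64, top at z = 63 mm) carries the bottle; at y = -85 mm is a grey control panel with the selector knob.
- selector: Black selector knob on the panel, turning about the vertical. Origin: on its axis at the knob's underside, 58 mm above the bench. A disc of radius 22, 8 mm high, carries a grip bar 40 mm long (its x axis), 13 mm wide (y), from z = 8 to 36 mm; nothing else is within 80 mm of it at that height. A white line on top of the bar shows its pointing end, +x.
- selector_turn (a joint): Angle of the selector in rad, growing clockwise seen from above; it starts at the one-dot or the two-dot mark. Four detents, 0.6 rad apart, marked by rows of 1, 2, 3 and 4 black dots on the panel: one dot = 0, two = 0.6, three = 1.2, four = 1.8 (stops just beyond both ends). The pointing end of the bar points at the mark; at 0.9 it points along the stirrer's +x. The knob snaps into a detent when let go near it; turning takes about 0.1 N m.
- bottle: Glass bottle, radius 28 mm, in a black holder of radius 46 mm, clamped to the stirrer's plate: it neither moves nor turns. Origin: centre of the holder's underside, 63 mm above the bench; z up along the bottle's and the cap's axis. The shoulder begins at z = 68 and narrows to the neck (radius 18 or less) at z = 86 mm. A white stripe runs up its +x side.
- cap: Blue ribbed screw cap, a cylinder of radius 22 (ribs to 23) and 26 mm high, started on the bottle's thread. Origin: centre of its underside; when bottomed out this is 96 mm above the bottle's origin (cap top at 122 mm), and 0.64 mm higher for each rad unscrewed. A raised white rib on top runs from the centre out along the cap's +x. Nothing stands within 60 mm beside it, and the fingers may reach 10 mm below its lower edge.
- cap_turn (a joint): Angle of the cap in rad, growing as it is screwed down (clockwise from above). It starts between 0.2 and 1.2; at 3.2 it bottoms out against a hard stop, with the cap's rib above the bottle's white stripe (+x of the bottle). A quarter turn back from there is 1.63. It turns stiffly (0.08 N m of friction) and stays where it is left.
- beaker: Glass beaker, radius 33, height 85 mm, standing loose behind the stirrer (far side from the robot). Origin: centre of its underside.
- tip_box: Blue rack box of pipette tips with a white gridded top, 120 (x) by 85 (y) by 50 mm, standing loose behind the stirrer. Origin: centre of its underside.
- jar: Amber jar with a white lid, radius 24, height about 60 mm, standing loose to the left (+y) of the stirrer. Origin: centre of its underside.

How it is judged:
By the outcome, as a careful person would: the job done as asked, in the order asked, and still so for the second after the job is handed in, while the arm keeps its last pose, push and grip.
It also fails if it takes over 64 s, if anything falls off the work surface, if the arm or the gripper's body presses on something with over 40 N, if the wrist force passes 120 N, or if a joint passes its speed limit or range.

ROBOT

A 6-joint arm with a two-finger parallel gripper is mounted at the origin on the work surface. World frame = base frame: x ahead of the robot, y to its left, z up, the work surface at z = 0. Lengths are in m, angles in rad, forces in N, time in s.
With the tool pointing down it reaches from about 0.35 to 0.975 m from the base axis. Payload 4.9 kg.
Tool frame: the origin (TCP) lies on the centre line of the jaws, within the pads' length; the fingertips stand 22 mm ahead of it and the grasp point (between the pads) lies 3 mm ahead of it (r.tip_extent is the distance from the TCP to the fingertips, in m); z points along the fingers, x is the direction in which the jaws open and shut, and the axes are right-handed (so a half turn about z gives the same grasp; the last joint's range is limited). The gripper opens to 85 mm and grips with 20 to 120 N. Pads are 22 mm wide; open, the fingers measure 114 mm over their backs; the gripper's body (76 mm by 85 mm) begins 54 mm behind the grasp point. The pads swing forward as they close: fully open they stand 13 mm farther back than shut.
Start: joints at [-1.353, 0.053, 1.613, -0, 1.476, -0.119], TCP at [0.207, -0.59, 0.253] pointing down, gripper open.
Joint ranges: [-3.01, 3.01], [-1.01, 2.22], [0.06, 2.58], [-1.02, 4.17], [0.09, 2.62], [-3.14, 3.14]. Speed limits (rad/s): [2.57, 2.57, 3.14, 3.14, 3.14, 3.14].

INTERFACE

Orientations are given as [roll, pitch, yaw] about the fixed x, y, z axes, in that order (R = Rz(yaw) Ry(pitch) Rx(roll)).
In Python, from station import r, viewer, ticket gives the robot as it stands.
- The arm moves only by the tool carry_out, never from a script. Its argument "motion" is a list of rows, each a list of 3 entries, a list of its own where there are three numbers: the closure, from -1 (fully open) to 1 (shut), then the shift along the tool's x, y, z in units of 25 mm (1.0 is 25 mm), then the turn about the tool's z in units of 5 degrees (1.0 is 5 degrees). A call has 1 to 5 rows; each row shifts and turns the pose as measured when the row begins, along the tool's axes as they then stand; what a row does not reach is not made up. A row lasts 1/12 s, in which the tool goes at most 41.7 mm and 7.16 degrees, less where a joint would pass 70% of its speed; a pose out of reach is approached as far as the arm can. A call is refused whole if a number of a shift passes 1 or a number of a turn 1, either way. A call with a gripper value outside its range is refused whole. The fingers move at their own pace and stop on an object; "force" is the grip in N (left out, the last holds). Time passes only in rows, so rows that do not move let the fingers close. It gives the time, the measured TCP pose, the force and the opening at its end, in the units of the state.
- r.read_state(): the state, without advancing time (a new reading comes with each control period).
- viewer.grab_frame(name): name is "scene" or "side" or "wrist"; returns the picture (420x560x3 uint8, red, green, blue); there is no depth.
- viewer.camera_params(name): a dict with "fx", "fy", "cx", "cy" (pixels), "R" (3x3) and "t" (3): a world point X has camera coordinates R X + t. Camera axes: x right, y down, z forward; pixel columns grow to the right and rows downward; lengths in m; the calibration is good to about 2 mm. A picture is of the moment at which its call begins: read the wrist's pose just before it. camera_params takes no time and is no camera call; for the wrist camera it gives the pose at the moment of the call.
- ticket.close_job(): hands the job in, once; it reports no verdict.
The state is a dict: "t": time; "joint_pos": joint angles; "joint_vel": joint speeds; "joint_efforts": joint torques, N m; "tcp_pos": TCP position; "eef_rot": TCP orientation; "ft_force": force on the tool from outside, world axes, zero at the start; "torque": the same for the moment, N m; "gripper_width": finger opening in m.
Only numpy, scipy, OpenCV 4.12 (cv2) and the standard library are available. Lean on these libraries where they do the work, as an engineer would, in place of code of your own. Each camera call takes 0.05 s, during which the arm holds its last target.

## Working session

There is one attempt and no reset: what is moved stays moved. The work goes in short steps, Python scripts to look and compute and a tool call to move; the robot and the scene stay as the last step left them, time stands still between calls to the robot, and variables do not carry over. Pictures are saved under pics/ and viewed, and the job is handed in when it is done.

Besides the shell and the picture viewer there is one more tool, called after "Call:" as name([rows], argument=value, ...), one row to a line, values as JSON. carry_out: Moves the arm, as the interface text tells. Its arguments: {"type":"object","properties":{"motion":{"type":"array","items":{"type":"array"}},"force":{"type":"number"}},"required":["motion"]}

```bash
ls; mkdir -p pics
python3 - <<'E'
from station import r, viewer, ticket
import cv2
print(r.read_state())
for n in ("scene","side","wrist"):
    p=viewer.camera_params(n); print(n,p)
    cv2.imwrite(f"pics/{n}0.png",viewer.grab_frame(n)[:,:,::-1])
E
```

```text
pics
{'t': 0.0, 'joint_pos': array([-1.35301424e+00,  5.33609440e-02,  1.61429047e+00, -1.50590476e-05,
        1.47600419e+00, -1.19033231e-01]), 'joint_vel': array([-5.51648928e-04, -8.15081161e-04, -5.57208664e-04, -2.92521803e-05,
        2.19743083e-04,  1.39566144e-03]), 'joint_efforts': array([-2.14913111e-03, -3.93693817e+01, -3.70172596e+01, -2.97317974e-04,
        7.26090831e-03, -2.20269447e-05]), 'tcp_pos': array([ 0.20640322, -0.58932198,  0.25206255]), 'eef_rot': array([-3.14136256e+00,  2.05013423e-03, -1.23397933e+00]), 'ft_force': array([ 0.19750001,  0.64998612, -0.95358291]), 'torque': array([ 0.06298299,  0.05858572, -0.02675839]), 'gripper_width': 0.08552386930924975}
scene {'fx': 480.36456674239923, 'fy': 480.36456674239923, 'cx': 272.7132424201394, 'cy': 216.8834306605196, 'R': array([[-0.45424662,  0.89064403, -0.02032794],
       [ 0.57867509,  0.27763368, -0.76684723],
       [-0.67734419, -0.36010104, -0.64150768]]), 't': array([ 0.23088376, -0.28660641,  1.47878778])}
side {'fx': 489.50176803068274, 'fy': 489.50176803068274, 'cx': 283.63838395910506, 'cy': 211.22346636226152, 'R': array([[ 0.92620936, -0.37668208,  0.01571051],
       [-0.23326637, -0.60531114, -0.76104219],
       [ 0.29618071,  0.70121967, -0.64851211]]), 't': array([-0.56511892,  0.26972127,  0.84849664])}
wrist {'fx': 355.87653746437957, 'fy': 355.87653746437957, 'cx': 277.3422166704155, 'cy': 212.09035877188862, 'R': array([[ 0.32950413, -0.94415245, -0.00178047],
       [-0.89511129, -0.31298779,  0.31751286],
       [-0.30033781, -0.10302808, -0.9482523 ]]), 't': array([-0.62480656, -0.04023729,  0.38009688])}
```

View pics/scene0.png

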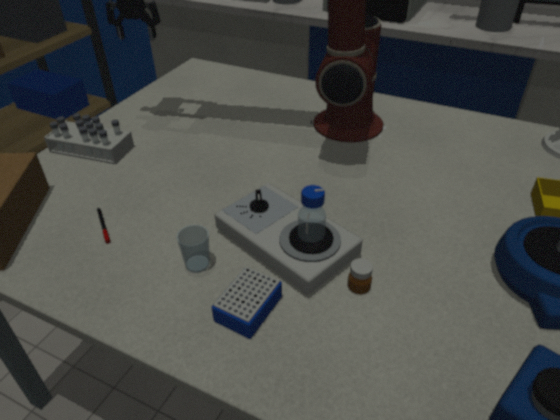

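View pics/side0.png

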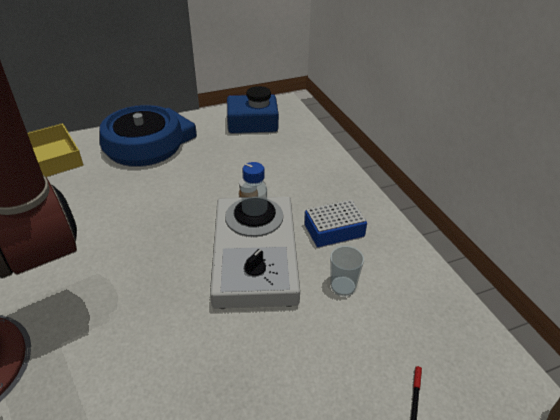

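View pics/wrist0.png

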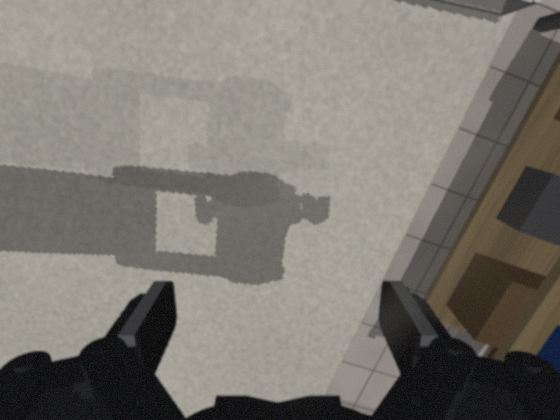

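The scene view has the knob at about (259,203), the cap at (313,192) and the beaker, tip box and jar around the stirrer. In the side view the knob is at about (256,263) and the cap at (254,172). I'll enlarge both.

Run:
```python
import cv2,numpy as np
a=cv2.imread("pics/scene0.png")[160:300,200:380]
b=cv2.imread("pics/side0.png")[150:310,200:310]
a=cv2.resize(a,None,fx=4,fy=4,interpolation=cv2.INTER_CUBIC);cv2.imwrite("pics/sc_crop.png",cv2.convertScaleAbs(a,alpha=1.5))
b=cv2.resize(b,None,fx=3.7,fy=3.7,interpolation=cv2.INTER_CUBIC);cv2.imwrite("pics/si_crop.png",cv2.convertScaleAbs(b,alpha=1.5))
```

```text
(no output)
```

View pics/sc_crop.png

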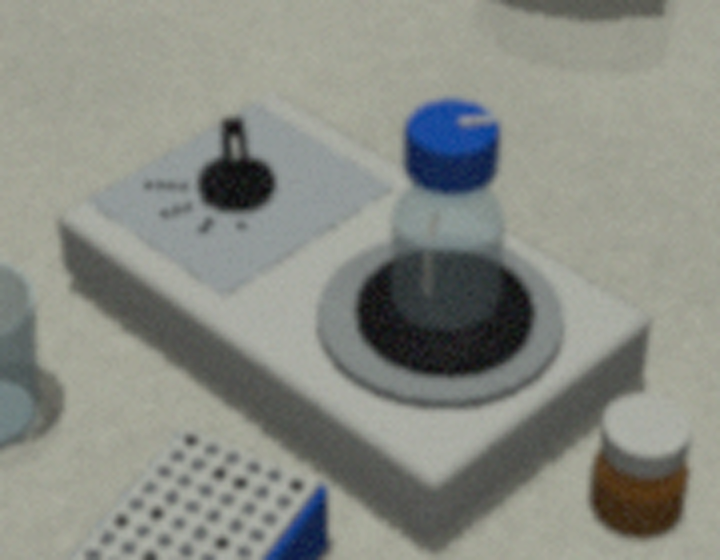

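View pics/si_crop.png

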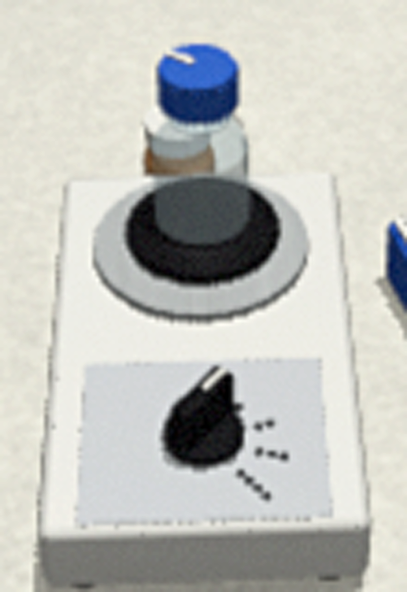

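```bash
cat > h.py <<'E'
import numpy as np, cv2
from station import r, viewer, ticket
def ray(p,uv):
    R=p["R"];c=-R.T@p["t"]
    d=R.T@np.array([(uv[0]-p["cx"])/p["fx"],(uv[1]-p["cy"])/p["fy"],1.0]); return c,d/np.linalg.norm(d)
def onz(p,uv,z):
    c,d=ray(p,uv); return c+d*(z-c[2])/d[2]
def tri(p1,a,p2,b):
    c1,d1=ray(p1,a);c2,d2=ray(p2,b)
    s=np.linalg.lstsq(np.c_[d1,-d2],c2-c1,rcond=None)[0]
    q1=c1+s[0]*d1;q2=c2+s[1]*d2; return (q1+q2)/2,np.linalg.norm(q1-q2)
def proj(p,X):
    c=p["R"]@np.asarray(X,float)+p["t"]; return np.array([p["fx"]*c[0]/c[2]+p["cx"],p["fy"]*c[1]/c[2]+p["cy"]])
E
python3 - <<'E'
from h import *
np.set_printoptions(precision=4,suppress=True)
S=viewer.camera_params("scene");D=viewer.camera_params("side")
sc=lambda u,v:(200+u/4-.375,160+v/4-.375)
si=lambda u,v:(200+u/3.7-.36,150+v/3.7-.36)
print("stirrer corners z55"); 
for q in [(62,222),(433,487),(648,322),(268,97)]: print(onz(S,sc(*q),.055))
print("side")
for q in [(66,180),(340,180),(370,548),(40,540)]: print(onz(D,si(*q),.055))
print("panel")
for q in [(94,200),(225,294),(390,188),(262,104)]: print(onz(S,sc(*q),.0565))
for q in [(84,362),(322,360),(330,514),(77,522)]: print(onz(D,si(*q),.0565))
cs={}
for n,lo in (("scene",(280,170,340,215)),("side",(235,155,275,190))):
    im=cv2.imread(f"pics/{n}0.png").astype(int); m=((im[:,:,0]>im[:,:,2]+50)&(im[:,:,0]>im[:,:,1]+30)).astype(np.uint8)
    k=np.zeros_like(m);k[lo[1]:lo[3],lo[0]:lo[2]]=1;m*=k
    c=max(cv2.findContours(m,cv2.RETR_EXTERNAL,cv2.CHAIN_APPROX_NONE)[0],key=cv2.contourArea)
    M=cv2.moments(c);cs[n]=(M["m10"]/M["m00"],M["m01"]/M["m00"]);print(n,cs[n],cv2.boundingRect(c))
print("cap centre",tri(S,cs["scene"],D,cs["side"]))
# cap rib: points inner/outer in crops at cap top z
for p,f,q in ((S,sc,[(460,123),(495,122)]),(D,si,[(193,60),(166,50)])):
    for x in q: print("rib",onz(p,f(*x),.186))
print("knob line",[onz(S,sc(*q),.094) for q in [(234,122),(234,158)]],[onz(D,si(*q),.094) for q in [(221,370),(203,390)]])
print("disc z66",onz(S,sc(237,182),.064),onz(D,si(203,432),.064))
print("dots",[onz(S,sc(*q),.0565) for q in [(241,226),(206,226),(177,211),(166,186)]],[onz(D,si(*q),.0565) for q in [(264,426),(271,454),(254,485)]])
E
```

```text
stirrer corners z55
[ 0.6058 -0.0925  0.055 ]
[0.6966 0.1721 0.055 ]
[0.543  0.2256 0.055 ]
[ 0.4522 -0.0437  0.055 ]
side
[0.5343 0.2196 0.055 ]
[0.6934 0.1585 0.055 ]
[ 0.5936 -0.117   0.055 ]
[ 0.4416 -0.052   0.055 ]
panel
[ 0.583  -0.0856  0.0565]
[0.6206 0.0186 0.0565]
[0.5017 0.0596 0.0565]
[ 0.4619 -0.0427  0.0565]
[0.4982 0.06   0.0565]
[0.6215 0.0138 0.0565]
[ 0.5829 -0.0905  0.0565]
[ 0.4619 -0.0488  0.0565]
scene (311.6577540106952, 192.61051693404633) (302, 186, 22, 14)
side (253.6025179856115, 171.7847721822542) (243, 162, 21, 20)
cap centre (array([0.5915, 0.1284, 0.1781]), np.float64(0.0037475464242050236))
rib [0.59   0.1352 0.186 ]
rib [0.5822 0.1498 0.186 ]
rib [0.5923 0.1364 0.186 ]
rib [0.5815 0.1508 0.186 ]
knob line [array([ 0.5285, -0.024 ,  0.094 ]), array([ 0.5572, -0.0085,  0.094 ])] [array([ 0.5543, -0.0088,  0.094 ]), array([ 0.5407, -0.0191,  0.094 ])]
disc z66 [ 0.5423 -0.016   0.064 ] [ 0.5396 -0.0202  0.064 ]
dots [array([ 0.5674, -0.0003,  0.0565]), array([ 0.5758, -0.0177,  0.0565]), array([ 0.5713, -0.0386,  0.0565]), array([ 0.5546, -0.0553,  0.0565])] [array([ 0.5736, -0.0212,  0.0565]), array([ 0.5698, -0.0413,  0.0565]), array([ 0.5539, -0.0582,  0.0565])]
```

Measurements agree across the two views:
- **Stirrer:** yaw is about -19.6°.
- **Knob:** axis is about (0.541, -0.017). The bar points at about +32 to 37°, which is the one-dot mark. The three-dot mark is near -37°.
- **Cap:** axis is about (0.592, 0.129), 155 mm from the knob as it should be.

Next I'll move above the knob at a safe height.

Call:
carry_out([
  [-1, [-0.85, -1, 0], 0],
  [-1, [-0.85, -1, 0], 0],
  [-1, [-0.85, -1, 0], 0],
  [-1, [-0.85, -1, 0], 0],
  [-1, [-0.85, -1, 0], 0],
])

```text
t: 0.57
tcp_pos: [0.2882, -0.4467, 0.249]
eef_rot: [3.14, 0.005, -1.244]
ft_force: [0.8, 0.3, 0.3]
gripper_width: 0.0857
```

Call:
carry_out([
  [-1, [-0.85, -1, 0], 0],
  [-1, [-0.85, -1, 0], 0],
  [-1, [-0.85, -1, 0], 0],
  [-1, [-0.85, -1, 0], 0],
  [-1, [-0.85, -1, 0], 0],
])

```text
t: 0.98
tcp_pos: [0.3744, -0.2979, 0.2476]
eef_rot: [3.14, 0.007, -1.246]
ft_force: [0.8, -0.0, 0.7]
gripper_width: 0.0854
```

Call:
carry_out([
  [-1, [-0.85, -1, 0], 0],
  [-1, [-0.85, -1, 0], 0],
  [-1, [-0.85, -1, 0], 0],
  [-1, [-0.85, -1, 0], 0],
  [-1, [-0.85, -1, 0], 0],
])

```text
t: 1.4
tcp_pos: [0.4609, -0.1489, 0.2472]
eef_rot: [3.14, 0.008, -1.247]
ft_force: [0.1, 0.2, 0.1]
gripper_width: 0.085
```

```bash
cat >> h.py <<'E'
from scipy.spatial.transform import Rotation as Ro
def totool(tgt,yawdeg=None):
    s=r.read_state(); R=Ro.from_euler("xyz",s["eef_rot"]); d=R.inv().apply(np.array(tgt)-s["tcp_pos"])
    yaw=np.degrees(s["eef_rot"][2]); print("t",s["t"],"tcp",s["tcp_pos"].round(4),"rot",np.degrees(s["eef_rot"]).round(2),"F",s["ft_force"].round(1),"T",s["torque"].round(3),"w",round(s["gripper_width"],4),"j6",s["joint_pos"][5].round(3))
    print("shift units",(d/.025).round(3),"turn units",None if yawdeg is None else round((yaw-yawdeg)/5,2))
E
python3 -c "
from h import *
print(r.tip_extent)
totool([.541,-.017,.2],-56.5)"
```

```text
0.022
t 1.4 tcp [ 0.4609 -0.1489  0.2472] rot [179.93   0.43 -71.46] F [0.1 0.2 0.1] T [-0.041  0.006  0.032] w 0.085 j6 0.778
shift units [-3.968 -4.715  1.91 ] turn units -2.99
```

Call:
carry_out([
  [-1, [-0.85, -1, 0.2], 0],
  [-1, [-0.85, -1, 0.2], 0],
  [-1, [-0.75, -0.9, 0], 0],
  [-1, [-0.7, -0.8, 0], 0],
  [-1, [-0.5, -0.5, 0], -0.5],
])

```text
t: 1.82
tcp_pos: [0.5339, -0.0192, 0.2362]
eef_rot: [3.141, 0.008, -1.199]
ft_force: [-1.3, 0.1, -0.8]
gripper_width: 0.085
```

```bash
python3 -c "
from h import *
totool([.541,-.017,.2],-58)
import pickle
p=viewer.camera_params('wrist');im=viewer.grab_frame('wrist');pickle.dump(p,open('w1.pkl','wb'));cv2.imwrite('pics/w1.png',im[:,:,::-1])"
```

```text
t 1.8167 tcp [ 0.5339 -0.0192  0.2362] rot [179.94   0.46 -68.71] F [-1.3  0.1 -0.8] T [-0.036 -0.032 -0.02 ] w 0.085 j6 1.02
shift units [ 0.032 -0.297  1.447] turn units -2.14
```

View pics/w1.png

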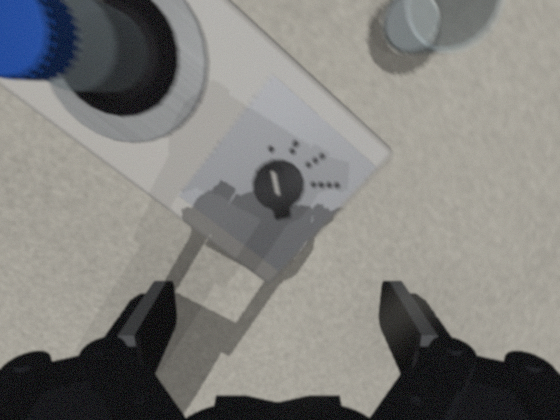

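The wrist view shows the knob disc at about (278,185), with its white line from (273,171) to (278,195). The line points at the single dot at (271,149). The three-dot row starts at about (308,164). I'll measure these precisely.

```bash
python3 -c "
from h import *
import pickle
p=pickle.load(open('w1.pkl','rb'));im=cv2.imread('pics/w1.png')
cv2.imwrite('pics/w1c.png',cv2.resize(im[120:240,220:370],None,fx=5,fy=5,interpolation=cv2.INTER_CUBIC))
f=onz
a=onz(p,(273,171),.094);b=onz(p,(278.5,195),.094);print('line',a,b,np.degrees(np.arctan2(*(a-b)[1::-1])))
dots={1:[(271,149)],2:[(292.5,151.5),(295,144)],3:[(308,164.5),(315,160),(322,155.5)],4:[(314,185),(337,185.5)]}
g=onz(p,(278,184),.064);print('disc',g)
for k,v in dots.items():
  for q in v: x=onz(p,q,.0565);print(k,x,np.degrees(np.arctan2(*(x-np.array([.541,-.017,0]))[1::-1])))
"
```

```text
line [ 0.5570881  -0.00633316  0.094     ] [ 0.54122552 -0.01692896  0.094     ] 33.74192197634462
disc [ 0.54206127 -0.01599288  0.064     ]
1 [ 5.66248896e-01 -2.33813941e-04  5.65000000e-02] 33.585607440209074
2 [ 0.57085463 -0.01779866  0.0565    ] -1.5323819380422328
2 [ 0.57739825 -0.0174012   0.0565    ] -0.631523823937609
3 [ 0.56542196 -0.0341844   0.0565    ] -35.13196168186331
3 [ 0.57111476 -0.03820478  0.0565    ] -35.150619784430205
3 [ 0.57675985 -0.04219147  0.0565    ] -35.163250578219795
4 [ 0.5507988  -0.04595709  0.0565    ] -71.30468631102416
4 [ 0.55762542 -0.06464482  0.0565    ] -70.76381995490952
```

View pics/w1c.png

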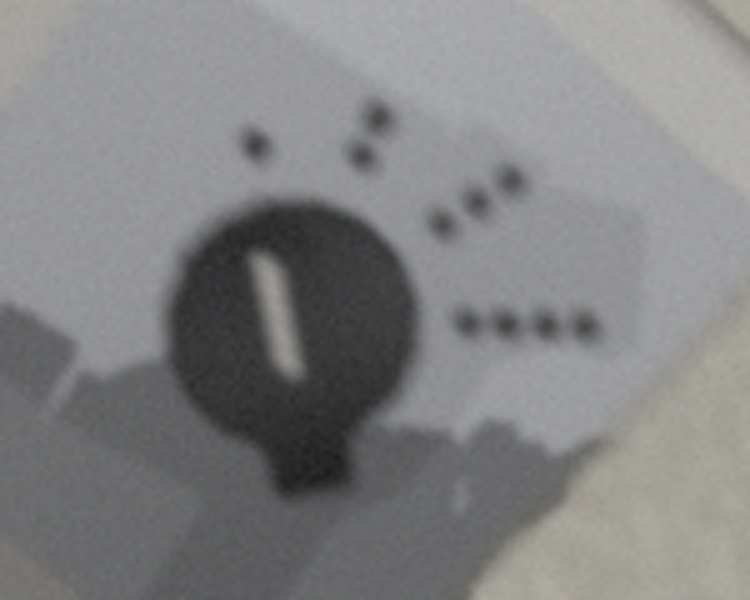

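Call:
carry_out([
  [-1, [0.05, -0.3, 0.5], -1],
  [-1, [0, 0, 0.5], -1],
  [-1, [0, 0, 0.5], -0.45],
  [-1, [0, 0, 0.5], 0],
  [-1, [0, 0, 0], 0],
])

```text
t: 2.28
tcp_pos: [0.5425, -0.013, 0.1838]
eef_rot: [-3.14, 0.009, -0.967]
ft_force: [-1.7, -0.3, -0.1]
gripper_width: 0.0854
```

```bash
python3 -c "
from h import *
totool([.5415,-.0165,.091],-56.5)"
```

```text
t 2.2833 tcp [ 0.5425 -0.013   0.1838] rot [-179.88    0.51  -55.41] F [-1.7 -0.3 -0.1] T [0.024 0.037 0.031] w 0.0854 j6 0.801
shift units [0.127 0.118 3.713] turn units 0.22
```

Call:
carry_out([
  [-1, [0.13, 0.12, 1], 0.2],
  [-1, [0, 0, 1], 0],
  [-1, [0, 0, 0.8], 0],
  [-1, [0, 0, 0.6], 0],
  [-1, [0, 0, 0], 0],
])

```text
t: 2.7
tcp_pos: [0.5423, -0.0187, 0.098]
eef_rot: [-3.137, 0.006, -0.994]
ft_force: [0.0, 0.5, -0.6]
gripper_width: 0.0854
```

```bash
python3 -c "
from h import *
totool([.5415,-.0165,.091],-56.5)"
```

```text
t 2.7 tcp [ 0.5423 -0.0187  0.098 ] rot [-179.75    0.35  -56.94] F [ 0.   0.5 -0.6] T [ 0.002  0.035 -0.02 ] w 0.0854 j6 0.816
shift units [-0.09  -0.02   0.281] turn units -0.09
```

Now I'll lower the last few millimetres and close.

Call:
carry_out([
  [-1, [-0.09, -0.02, 0.28], 0],
  [1, [0, 0, 0], 0],
  [1, [0, 0, 0], 0],
  [1, [0, 0, 0], 0],
  [1, [0, 0, 0], 0],
], force=30)

```text
t: 3.12
tcp_pos: [0.5432, -0.0173, 0.0942]
eef_rot: [-3.134, 0.003, -0.997]
ft_force: [0.4, 0.9, -0.3]
gripper_width: 0.0387
```

Call:
carry_out([
  [1, [0, 0, 0], 0],
  [1, [0, 0, 0], 0],
  [1, [0, 0, 0], 0],
  [1, [0, 0, 0], 0],
])

```text
t: 3.45
tcp_pos: [0.5429, -0.0155, 0.0961]
eef_rot: [-3.133, 0.007, -0.997]
ft_force: [0.4, -0.4, -3.4]
gripper_width: 0.0125
```

```bash
python3 -c "
from h import *
totool([.5415,-.0165,.091],-56.5)"
```

```text
t 3.45 tcp [ 0.5429 -0.0155  0.0961] rot [-179.49    0.39  -57.14] F [ 0.4 -0.4 -3.4] T [-0.268 -0.258 -0.009] w 0.0125 j6 0.822
shift units [0.004 0.07  0.204] turn units -0.13
```

Width of 12.5 mm matches the 13 mm bar, so it's gripped. Next I'll turn it clockwise.

Call:
carry_out([
  [1, [0, 0, 0], 1],
  [1, [0, 0, 0], 1],
  [1, [0, 0, 0], 1],
  [1, [0, 0, 0], 1],
  [1, [0, 0, 0], 1],
])

```text
t: 3.87
tcp_pos: [0.5434, -0.0171, 0.0961]
eef_rot: [-3.135, 0.005, -1.451]
ft_force: [-0.7, -0.5, -1.5]
gripper_width: 0.012
```

```bash
python3 -c "
from h import *
totool([.5425,-.0165,.094],-125.5)"
```

```text
t 3.8667 tcp [ 0.5434 -0.0171  0.0961] rot [-179.62    0.28  -83.16] F [-0.7 -0.5 -1.5] T [-0.239  0.01  -0.027] w 0.012 j6 1.277
shift units [-0.03   0.035  0.083] turn units 8.47
```

Call:
carry_out([
  [1, [0, 0, 0.05], 1],
  [1, [0, 0, 0], 1],
  [1, [0, 0, 0], 1],
  [1, [0, 0, 0], 1],
  [1, [0, 0, 0], 1],
])

```text
t: 4.28
tcp_pos: [0.5433, -0.0188, 0.0961]
eef_rot: [-3.138, 0.003, -1.909]
ft_force: [-1.5, 0.3, 0.1]
gripper_width: 0.0122
```

```bash
python3 -c "
from h import *
totool([.5425,-.0165,.094],-125.5)"
```

```text
t 4.2833 tcp [ 0.5433 -0.0188  0.0961] rot [-1.7977e+02  1.6000e-01 -1.0939e+02] F [-1.5  0.3  0.1] T [-0.244  0.101  0.056] w 0.0122 j6 1.736
shift units [-0.078  0.06   0.084] turn units 3.22
```

Call:
carry_out([
  [1, [-0.04, 0.03, 0], 1],
  [1, [-0.04, 0.03, 0], 1],
  [1, [0, 0, 0], 0.9],
  [1, [0, 0, 0], 0.2],
  [1, [0, 0, 0], 0],
])

```text
t: 4.7
tcp_pos: [0.5427, -0.0197, 0.0961]
eef_rot: [-3.134, -0.002, -2.195]
ft_force: [-1.0, 1.7, -0.8]
gripper_width: 0.0123
```

```bash
python3 -c "
from h import *
totool([.5425,-.0165,.094],-125.5)
cv2.imwrite('pics/s2.png',viewer.grab_frame('side')[:,:,::-1])
im=cv2.imread('pics/s2.png');cv2.imwrite('pics/s2c.png',cv2.resize(im[150:310,180:330],None,fx=3.7,fy=3.7,interpolation=cv2.INTER_CUBIC))
"
```

```text
t 4.7 tcp [ 0.5427 -0.0197  0.0961] rot [-1.7956e+02 -1.2000e-01 -1.2575e+02] F [-1.   1.7 -0.8] T [ 0.076 -0.    -0.046] w 0.0123 j6 2.026
shift units [-0.098  0.081  0.084] turn units -0.05
```

View pics/s2c.png

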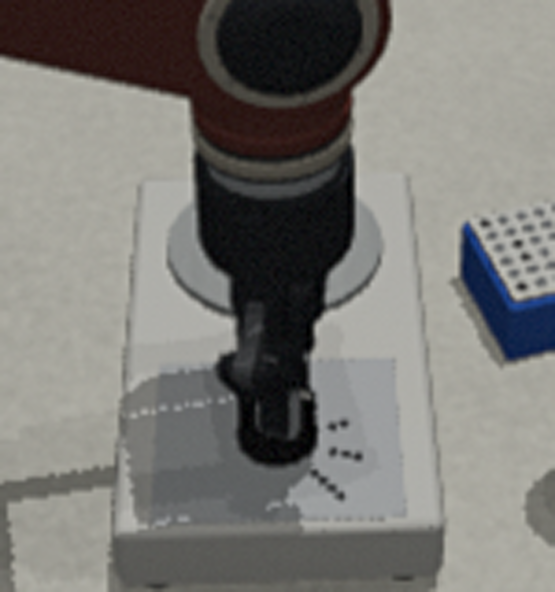

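The gripper hides the knob in the side view, so I'll open, rise and check with the wrist camera.

Call:
carry_out([
  [-1, [0, 0, 0], 0],
  [-1, [0, 0, 0], 0],
  [-1, [0, 0, 0], 0],
  [-1, [0, 0, 0], 0],
  [-1, [0, 0, 0], 0],
])

```text
t: 5.17
tcp_pos: [0.5439, -0.02, 0.0973]
eef_rot: [-3.131, -0.001, -2.19]
ft_force: [-0.0, 0.1, -0.8]
gripper_width: 0.0722
```

Call:
carry_out([
  [-1, [0, 0, 0], 0],
  [-1, [0, 0, 0], 0],
  [-1, [0, 0, -1], 0],
  [-1, [0, 0, -1], 0],
  [-1, [0, 0, -1], 0],
])

```text
t: 5.58
tcp_pos: [0.5386, -0.0188, 0.1667]
eef_rot: [3.139, -0.008, -2.189]
ft_force: [-0.1, -0.4, 0.5]
gripper_width: 0.0851
```

Call:
carry_out([
  [-1, [0, 0, -1], 0],
  [-1, [0, 0, -1], 0],
  [-1, [0, 0, -1], 0],
  [-1, [0, 0, -0.3], 0],
  [-1, [0, 0, 0], 0],
])

```text
t: 6.0
tcp_pos: [0.5408, -0.0186, 0.2589]
eef_rot: [-3.136, -0.004, -2.189]
ft_force: [0.4, -0.4, -0.4]
gripper_width: 0.0856
```

```bash
python3 -c "
from h import *
totool([.592,.129,.25],90)
import pickle
p=viewer.camera_params('wrist');im=viewer.grab_frame('wrist');pickle.dump(p,open('w2.pkl','wb'));cv2.imwrite('pics/w2.png',im[:,:,::-1])"
```

```text
t 6.0 tcp [ 0.5408 -0.0186  0.2589] rot [-179.7    -0.23 -125.4 ] F [ 0.4 -0.4 -0.4] T [ 0.011  0.025 -0.037] w 0.0856 j6 2.02
shift units [-5.999  1.754  0.322] turn units -43.08
```

View pics/w2.png

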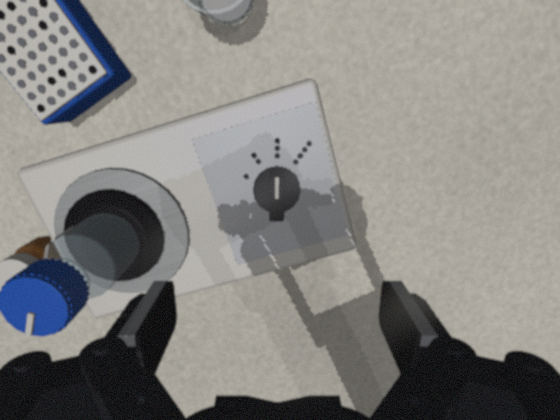

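The knob's white line now points at the three-dot row, with the line at (277,178–198) and the dots at (277,140–157). The cap is at about (40,295) with its rib near (30,325). I'll move over the cap.

Call:
carry_out([
  [-1, [-0.9, 0.25, 0], 0],
  [-1, [-0.9, 0.25, 0], 0],
  [-1, [-0.9, 0.25, 0], 0],
  [-1, [-0.9, 0.25, 0], 0],
  [-1, [-0.9, 0.25, 0], 0],
])

```text
t: 6.47
tcp_pos: [0.578, 0.091, 0.2467]
eef_rot: [3.137, -0.013, -2.197]
ft_force: [0.5, 0.7, 0.2]
gripper_width: 0.0853
```

Call:
carry_out([
  [-1, [-0.9, 0.25, 0], 0],
  [-1, [-0.6, 0.2, 0], 0],
  [-1, [0, 0, 0], -1],
  [-1, [0, 0, 0], -1],
  [-1, [0, 0, 0], -1],
])

```text
t: 6.88
tcp_pos: [0.5868, 0.1346, 0.2303]
eef_rot: [3.114, -0.019, -1.918]
ft_force: [0.6, -0.4, 0.2]
gripper_width: 0.0854
```

Call:
carry_out([
  [-1, [0, 0, 0], -1],
  [-1, [0, 0, 0], -1],
  [-1, [0, 0, 0], -1],
  [-1, [0, 0, 0], -1],
  [-1, [0, 0, 0], -1],
])

```text
t: 7.3
tcp_pos: [0.5809, 0.1347, 0.2143]
eef_rot: [3.086, -0.005, -1.458]
ft_force: [-0.7, -0.4, -0.0]
gripper_width: 0.0855
```

Call:
carry_out([
  [-1, [0, 0, 0], -1],
  [-1, [0, 0, 0], -1],
  [-1, [0, 0, 0], -1],
  [-1, [0, 0, 0], -1],
  [-1, [0, 0, 0], -1],
])

```text
t: 7.72
tcp_pos: [0.5744, 0.1339, 0.1986]
eef_rot: [3.07, 0.03, -1.0]
ft_force: [-0.8, -0.5, -0.1]
gripper_width: 0.0851
```

Call:
carry_out([
  [-1, [0, 0, 0], -1],
  [-1, [0, 0, 0], -1],
  [-1, [0, 0, 0], -1],
  [-1, [0, 0, 0], -1],
  [-1, [0, 0, 0], -1],
])

```text
t: 8.13
tcp_pos: [0.568, 0.1326, 0.1834]
eef_rot: [3.077, 0.075, -0.542]
ft_force: [3.3, -5.9, 3.9]
gripper_width: 0.0856
```

Call:
carry_out([
  [-1, [0, 0, 0], -1],
  [-1, [0, 0, 0], -1],
  [-1, [0, 0, 0], -1],
  [-1, [0, 0, 0], -1],
  [-1, [0, 0, 0], -1],
])

```text
t: 8.55
tcp_pos: [0.5712, 0.1241, 0.1761]
eef_rot: [3.099, 0.087, -0.089]
ft_force: [4.8, -4.3, 2.2]
gripper_width: 0.0854
```

Call:
carry_out([
  [-1, [0, 0, 0], -1],
  [-1, [0, 0, 0], -1],
  [-1, [0, 0, 0], -1],
  [-1, [0, 0, 0], -1],
  [-1, [0, 0, 0], -1],
])

```text
t: 8.97
tcp_pos: [0.5757, 0.1194, 0.1698]
eef_rot: [3.13, 0.088, 0.367]
ft_force: [4.7, 0.4, 0.8]
gripper_width: 0.0855
```

```bash
python3 -c "
from h import *
totool([.592,.129,.25],30)
import pickle
p=viewer.camera_params('wrist');im=viewer.grab_frame('wrist');pickle.dump(p,open('w3.pkl','wb'));cv2.imwrite('pics/w3.png',im[:,:,::-1])
cv2.imwrite('pics/s3.png',viewer.grab_frame('scene')[:,:,::-1])
im=cv2.imread('pics/s3.png');cv2.imwrite('pics/s3c.png',cv2.resize(im[130:290,220:400],None,fx=3.7,fy=3.7,interpolation=cv2.INTER_CUBIC))"
```

```text
t 8.9667 tcp [0.5757 0.1194 0.1698] rot [179.36   5.06  21.04] F [4.7 0.4 0.8] T [-0.081 -0.718 -0.034] w 0.0855 j6 -0.268
shift units [ 0.462 -0.088 -3.264] turn units -1.79
```

View pics/w3.png

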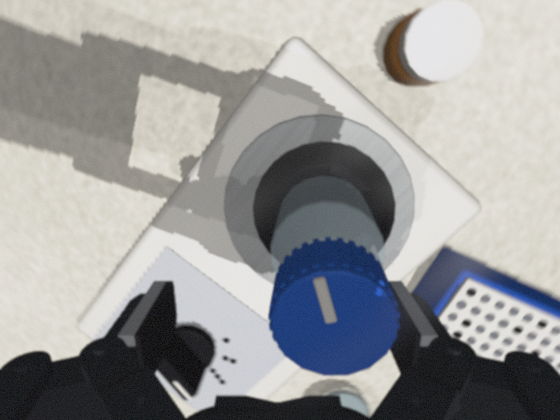

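View pics/s3c.png

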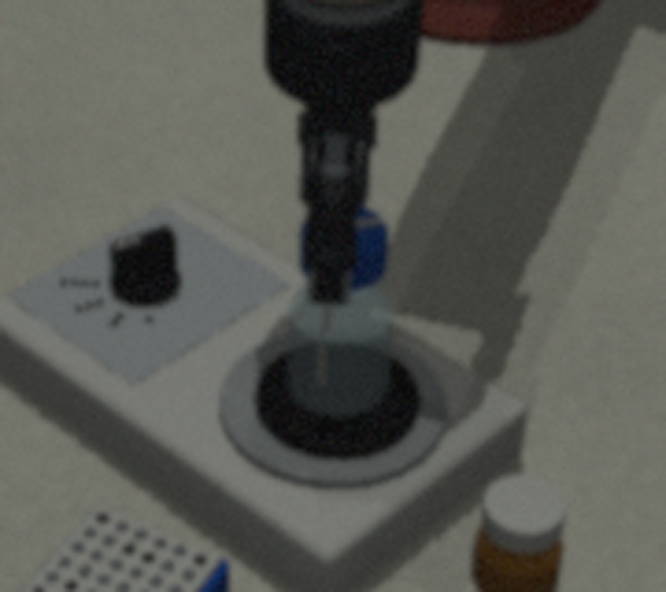

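Batching those turns without checking was a mistake. Over the 28 turn rows the tool sank about 75 mm and tilted about 5° toward the base, and a finger now rests lightly on the cap at about 5 N. The wrist picture shows the cap between the fingers with its rib near (325,300). I'll lift off and see how the tilt behaves.

Call:
carry_out([
  [-1, [0.3, 0, 0], 0],
  [-1, [0.2, 0, -0.5], 0],
  [-1, [0, 0, -1], 0],
  [-1, [0, 0, -1], 0],
])

```text
t: 9.4
tcp_pos: [0.586, 0.1269, 0.2202]
eef_rot: [3.138, 0.115, 0.356]
ft_force: [0.0, -1.1, -0.1]
gripper_width: 0.0853
```

```bash
cat >> h.py <<'E'
def lean():
    s=r.read_state(); z=Ro.from_euler("xyz",s["eef_rot"]).as_matrix()[:,2]; print("lean deg xy",np.degrees(z[:2]).round(2),"q",s["joint_pos"].round(4),"qd",s["joint_vel"].round(3),"eff",s["joint_efforts"].round(1))
E
python3 -c "
from h import *
totool([.592,.129,.25],30);lean()"
```

```text
t 9.4 tcp [0.586  0.1269 0.2202] rot [179.81   6.6   20.41] F [ 0.  -1.1 -0.1] T [ 0.025 -0.05   0.01 ] w 0.0853 j6 -0.25
shift units [ 0.113  0.01  -1.215] turn units -1.92
lean deg xy [-6.11 -2.48] q [ 0.1031  0.0847  1.6381 -0.0321  1.5296 -0.2502] qd [ 0.022 -0.119 -0.336  0.006  0.535  0.019] eff [ -0.1 -38.3 -34.   -0.1  -0.   -0. ]
```

Call:
carry_out([
  [-1, [0, 0, 0], 0],
  [-1, [0, 0, 0], 0],
])

```text
t: 9.57
tcp_pos: [0.5883, 0.128, 0.2252]
eef_rot: [3.137, 0.11, 0.354]
ft_force: [0.1, -0.2, -0.7]
gripper_width: 0.0852
```

```bash
python3 -c "
from h import *
totool([.592,.129,.25],30);lean()"
```

```text
t 9.5667 tcp [0.5883 0.128  0.2252] rot [179.74   6.33  20.31] F [ 0.1 -0.2 -0.7] T [-0.009 -0.072 -0.034] w 0.0852 j6 -0.248
shift units [ 0.043  0.017 -1.002] turn units -1.94
lean deg xy [-5.83 -2.44] q [ 0.1043  0.0836  1.6304 -0.0318  1.5335 -0.2475] qd [ 0.007 -0.01  -0.051 -0.001  0.024  0.013] eff [ -0.  -42.3 -38.6  -0.1   0.3  -0. ]
```

Call:
carry_out([
  [-1, [0, 0, 0], 1],
  [-1, [0, 0, 0], 1],
  [-1, [0, 0, 0], 0],
])

```text
t: 9.82
tcp_pos: [0.5874, 0.1285, 0.2234]
eef_rot: [3.117, 0.112, 0.17]
ft_force: [-0.2, -0.2, -0.6]
gripper_width: 0.0852
```

```bash
python3 -c "
from h import *
totool([.592,.129,.25],30);lean()"
```

```text
t 9.8167 tcp [0.5874 0.1285 0.2234] rot [178.6    6.43   9.74] F [-0.2 -0.2 -0.6] T [ 0.075  0.008 -0.019] w 0.0852 j6 -0.063
shift units [ 0.063  0.038 -1.078] turn units -4.05
lean deg xy [-6.08 -2.46] q [ 0.1053  0.086   1.6312 -0.0316  1.5348 -0.0632] qd [ 0.003  0.013  0.012 -0.     0.005 -0.053] eff [ -0.  -40.1 -36.3  -0.1   0.3   0.5]
```

Call:
carry_out([
  [-1, [0, 0, 0], -1],
  [-1, [0, 0, 0], -1],
  [-1, [0, 0, 0], 0],
])

```text
t: 10.07
tcp_pos: [0.5855, 0.1287, 0.2196]
eef_rot: [3.141, 0.122, 0.358]
ft_force: [-1.1, 0.7, 0.1]
gripper_width: 0.0853
```

```bash
python3 -c "
from h import *
totool([.592,.129,.25],30);lean()"
```

```text
t 10.0667 tcp [0.5855 0.1287 0.2196] rot [179.94   6.98  20.52] F [-1.1  0.7  0.1] T [ 0.054 -0.08  -0.046] w 0.0853 j6 -0.249
shift units [ 0.098  0.082 -1.236] turn units -1.9
lean deg xy [-6.5 -2.5] q [ 0.1059  0.0889  1.6348 -0.0314  1.5356 -0.2493] qd [ 0.001  0.012  0.016 -0.001  0.007  0.045] eff [ -0.  -40.2 -36.2  -0.1   0.4  -0.5]
```

The drift is gravity sag: joints 2 and 3 lose a little on every moving row, and hold rows don't. I'll test which motions undo the lean, in free air.

Call:
carry_out([
  [-1, [0, 0, -1], 0],
  [-1, [0, 0, -1], 0],
  [-1, [0, 0, 0], 0],
  [-1, [0, 0, 0], 0],
])

```text
t: 10.4
tcp_pos: [0.5885, 0.1309, 0.2645]
eef_rot: [-3.14, 0.134, 0.355]
ft_force: [-0.3, -0.2, -0.7]
gripper_width: 0.0854
```

```bash
python3 -c "
from h import *
totool([.592,.129,.25],30);lean()"
```

```text
t 10.4 tcp [0.5885 0.1309 0.2645] rot [-179.9     7.66   20.36] F [-0.3 -0.2 -0.7] T [-0.02  -0.107  0.036] w 0.0854 j6 -0.246
shift units [0.182 0.123 0.56 ] turn units -1.93
lean deg xy [-7.2  -2.57] q [ 0.1088  0.0755  1.5743 -0.0309  1.622  -0.246 ] qd [ 0.001 -0.01  -0.033 -0.001  0.01   0.007] eff [  0.  -42.4 -39.   -0.1   0.4  -0. ]
```

Call:
carry_out([
  [-1, [-1, 0, -0.1], 0],
  [-1, [-1, 0, -0.1], 0],
  [-1, [-1, 0, -0.1], 0],
  [-1, [0, 0, 0], 0],
  [-1, [0, 0, 0], 0],
])

```text
t: 10.82
tcp_pos: [0.515, 0.1046, 0.2742]
eef_rot: [-3.137, 0.145, 0.353]
ft_force: [0.4, 0.6, 0.8]
gripper_width: 0.0851
```

```bash
python3 -c "
from h import *
totool([.592,.129,.25],30);lean()"
```

```text
t 10.8167 tcp [0.515  0.1046 0.2742] rot [-179.75    8.28   20.25] F [0.4 0.6 0.8] T [ 0.053 -0.08  -0.014] w 0.0851 j6 -0.277
shift units [3.335 0.152 0.491] turn units -1.95
lean deg xy [-7.83 -2.62] q [ 0.076  -0.1069  1.7391 -0.0353  1.6496 -0.2773] qd [-0.005 -0.032  0.041 -0.005  0.017  0.002] eff [  0.  -33.1 -37.2  -0.1   0.5  -0. ]
```

Call:
carry_out([
  [-1, [0, 0, 1], 0],
  [-1, [0, 0, 1], 0],
  [-1, [0, 0, 0], 0],
  [-1, [0, 0, 0], 0],
])

```text
t: 11.15
tcp_pos: [0.5086, 0.1027, 0.2212]
eef_rot: [-3.137, 0.145, 0.352]
ft_force: [-0.1, 0.3, -0.2]
gripper_width: 0.0856
```

```bash
python3 -c "
from h import *
totool([.592,.129,.25],30);lean()"
```

```text
t 11.15 tcp [0.5086 0.1027 0.2212] rot [-179.72    8.31   20.18] F [-0.1  0.3 -0.2] T [ 0.034 -0.068  0.015] w 0.0856 j6 -0.276
shift units [ 3.291  0.154 -1.646] turn units -1.96
lean deg xy [-7.87 -2.6 ] q [ 0.0733 -0.0881  1.8106 -0.0352  1.56   -0.2758] qd [ 0.002  0.032  0.041  0.002 -0.01   0.003] eff [ -0.  -30.7 -33.9  -0.1   0.5  -0. ]
```

Up, inward and turning rows all add to the lean, and down is about neutral, so free-air moves won't remove it. The lean lies in the jaw plane, so closing on the upright cap should square the tool up, since each row starts from the measured pose. I'll go there in few rows.

Call:
carry_out([
  [-1, [1, 0.05, -0.5], 0],
  [-1, [1, 0.05, -0.5], 0],
  [-1, [0.9, 0.05, -0.3], 0],
  [-1, [0, 0, 0], 0],
  [-1, [0, 0, 0], 0],
])

```text
t: 11.57
tcp_pos: [0.5839, 0.1269, 0.2407]
eef_rot: [-3.135, 0.153, 0.352]
ft_force: [0.1, 0.8, -0.3]
gripper_width: 0.0853
```

```bash
python3 -c "
from h import *
totool([.592,.129,.183],30);lean()
import pickle
p=viewer.camera_params('wrist');im=viewer.grab_frame('wrist');pickle.dump(p,open('w4.pkl','wb'));cv2.imwrite('pics/w4.png',im[:,:,::-1])"
```

```text
t 11.5667 tcp [0.5839 0.1269 0.2407] rot [-179.6     8.75   20.17] F [ 0.1  0.8 -0.3] T [-0.006 -0.083 -0.035] w 0.0853 j6 -0.247
shift units [0.682 0.047 2.23 ] turn units -1.97
lean deg xy [-8.32 -2.63] q [ 0.1028  0.0893  1.6006 -0.0308  1.6015 -0.2473] qd [ 0.007  0.039 -0.061  0.003 -0.008  0.004] eff [ -0.  -40.3 -36.9  -0.1   0.4   0. ]
```

View pics/w4.png

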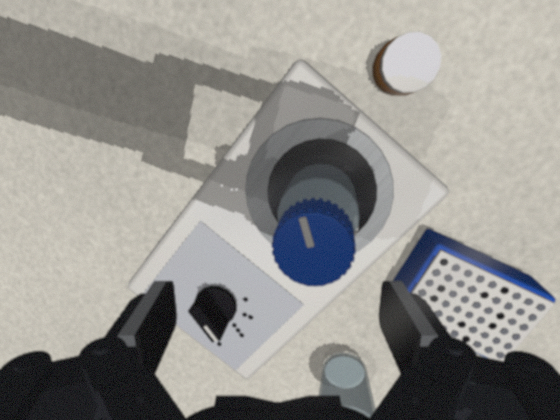

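Cap top is at about (314,245), with its rib running from (314,245) to (305,219). I'll convert these to world coordinates.

```bash
python3 -c "
from h import *
import pickle
p=pickle.load(open('w4.pkl','rb'));im=cv2.imread('pics/w4.png').astype(int)
m=((im[:,:,0]>im[:,:,2]+45)&(im[:,:,0]>im[:,:,1]+30)).astype(np.uint8); m[:,380:]=0;m[:190]=0;m[300:]=0
c=max(cv2.findContours(m,0,1)[0],key=cv2.contourArea);print(cv2.boundingRect(c),cv2.minEnclosingCircle(c))
for q in [(314,245),(313.5,246)]: print(onz(p,q,.1866))
a=onz(p,(311,246),.188);b=onz(p,(302.5,218.5),.188);print(a,b,np.degrees(np.arctan2(*(b-a)[1::-1])))
l,rr=onz(p,(273,243),.1866),onz(p,(355,243),.1866);print(l,rr,np.linalg.norm(l-rr))
im=cv2.imread('pics/w4.png');cv2.imwrite('pics/w4c.png',cv2.resize(im[190:350,170:370],None,fx=3.7,fy=3.7,interpolation=cv2.INTER_CUBIC))
"
```

```text
(273, 199, 82, 86) ((314.0, 241.87059020996094), 42.882347106933594)
[0.59258477 0.13587125 0.1866    ]
[0.59255799 0.13523672 0.1866    ]
[0.5912152  0.13530073 0.188     ] [0.58159259 0.14769616 0.188     ] 127.82231536253312
[0.57218386 0.12810579 0.1866    ] [0.61139684 0.14541739 0.1866    ] 0.04286431836014793
```

View pics/w4c.png

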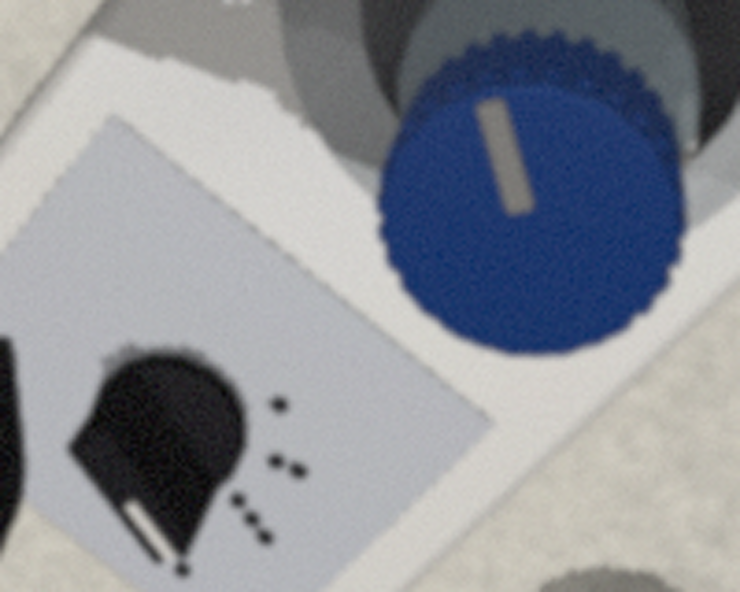

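```bash
python3 -c "
from h import *
import pickle
p=pickle.load(open('w4.pkl','rb'))
print('cap',onz(p,(314,249.2),.1866))
for q in [(280,405),(277,461),(299,471),(238,499),(265,537)]: print(onz(p,(170+q[0]/3.7-.36,190+q[1]/3.7-.36),.0565))
print('w1 ref: 1 [.5662,-.0002] 2 [.5709,-.0178],[.5774,-.0174] 3 [.5654,-.0342],[.5768,-.0422]')
S=viewer.camera_params('scene');D=viewer.camera_params('side')
for z in (.1866,): print(proj(S,[.592,.129,z]),proj(D,[.592,.129,z]))
"
```

```text
cap [0.59348128 0.13364565 0.1866    ]
[ 0.56601639 -0.00087546  0.0565    ]
[ 0.57084779 -0.01801642  0.0565    ]
[ 0.57748746 -0.01831495  0.0565    ]
[ 0.56462377 -0.03471288  0.0565    ]
[ 0.57559027 -0.04321814  0.0565    ]
w1 ref: 1 [.5662,-.0002] 2 [.5709,-.0178],[.5774,-.0174] 3 [.5654,-.0342],[.5768,-.0422]
[311.21528611 189.84718875] [252.85560787 167.62525388]
```

Call:
carry_out([
  [-1, [0.7, 0, 0.8], 0],
  [-1, [0, 0, 0.9], 0],
  [-1, [0, 0, 0.5], 0],
  [-1, [0, 0, 0], 0],
  [-1, [0, 0, 0], 0],
])

```text
t: 12.03
tcp_pos: [0.592, 0.13, 0.1855]
eef_rot: [-3.136, 0.148, 0.351]
ft_force: [-0.9, -1.4, -0.2]
gripper_width: 0.0855
```

```bash
python3 -c "
from h import *
totool([.592,.131,.179],30);lean()"
```

```text
t 12.0333 tcp [0.592  0.13   0.1855] rot [-179.68    8.48   20.13] F [-0.9 -1.4 -0.2] T [ 0.037 -0.046  0.012] w 0.0855 j6 -0.24
shift units [ 0.053 -0.035  0.257] turn units -1.97
lean deg xy [-8.04 -2.61] q [ 0.1065  0.1474  1.6314 -0.0304  1.5078 -0.2403] qd [-0.002 -0.004  0.029 -0.002  0.002 -0.   ] eff [  0.  -40.4 -34.2  -0.1   0.4   0. ]
```

Call:
carry_out([
  [-1, [0.05, -0.03, 0.26], 0],
  [1, [0, 0, 0], 0],
  [1, [0, 0, 0], 0],
  [1, [0, 0, 0], 0],
  [1, [0, 0, 0], 0],
], force=30)

```text
t: 12.45
tcp_pos: [0.5941, 0.1314, 0.1828]
eef_rot: [-3.137, 0.138, 0.351]
ft_force: [6.3, 2.5, -6.2]
gripper_width: 0.0445
```

```bash
python3 -c "
from h import *
totool([.592,.131,.179],30);lean()"
```

```text
t 12.45 tcp [0.5941 0.1314 0.1828] rot [-179.75    7.9    20.1 ] F [ 6.3  2.5 -6.2] T [ 0.53  -1.326  0.062] w 0.0445 j6 -0.239
shift units [-0.062 -0.011  0.161] turn units -1.98
lean deg xy [-7.48 -2.47] q [ 0.1078  0.1489  1.6339 -0.0289  1.4938 -0.2385] qd [ 0.    -0.001  0.003 -0.005  0.005 -0.001] eff [ -0.6 -43.9 -35.4  -0.5   1.8   0. ]
```

Gripped at 44.5 mm, and the lean is already falling. I'll let the grip square the tool with near-zero rows.

Call:
carry_out([
  [1, [0, 0, 0], 0.02],
  [1, [0, 0, 0], 0.02],
  [1, [0, 0, 0], 0.02],
  [1, [0, 0, 0], 0.02],
  [1, [0, 0, 0], 0.02],
], force=60)

```text
t: 12.87
tcp_pos: [0.5941, 0.1315, 0.1828]
eef_rot: [-3.139, 0.137, 0.342]
ft_force: [1.0, 0.4, -2.0]
gripper_width: 0.0435
```

```bash
python3 -c "
from h import *
totool([.592,.131,.179],30);lean()"
```

```text
t 12.8667 tcp [0.5941 0.1315 0.1828] rot [-179.83    7.87   19.59] F [ 1.   0.4 -2. ] T [ 0.11  -0.357  0.078] w 0.0435 j6 -0.23
shift units [-0.065 -0.009  0.164] turn units -2.08
lean deg xy [-7.45 -2.47] q [ 0.1079  0.1487  1.6339 -0.029   1.4933 -0.2296] qd [-0.    -0.001 -0.001  0.001  0.     0.023] eff [ -0.1 -42.8 -35.9  -0.2   0.8   0.1]
```

The lean holds at about 7.9° with the contact forces nearly gone, and the grip is firm. The turning torque needed is small compared with the grip, so I'll turn in small checked steps.

Call:
carry_out([
  [1, [0, 0, 0], 1],
  [1, [0, 0, 0], 1],
  [1, [0, 0, 0], 1],
])

```text
t: 13.12
tcp_pos: [0.5937, 0.1315, 0.1827]
eef_rot: [3.108, 0.134, 0.067]
ft_force: [-0.4, 0.0, -1.7]
gripper_width: 0.0431
```

```bash
python3 -c "
from h import *
totool([.592,.131,.179],30);lean()
cv2.imwrite('pics/w5.png',viewer.grab_frame('wrist')[:,:,::-1])"
```

```text
t 13.1167 tcp [0.5937 0.1315 0.1827] rot [178.05   7.71   3.86] F [-0.4  0.  -1.7] T [ 0.183 -0.249  0.103] w 0.0431 j6 0.042
shift units [-0.049  0.009  0.156] turn units -5.23
lean deg xy [-7.53 -2.46] q [ 0.1078  0.1487  1.6343 -0.0287  1.4944  0.0423] qd [-1.000e-03 -1.000e-03  1.000e-03  5.000e-03  5.000e-03  1.089e+00] eff [ -0.1 -42.7 -36.1  -0.2   0.6  -0.8]
```

View pics/w5.png

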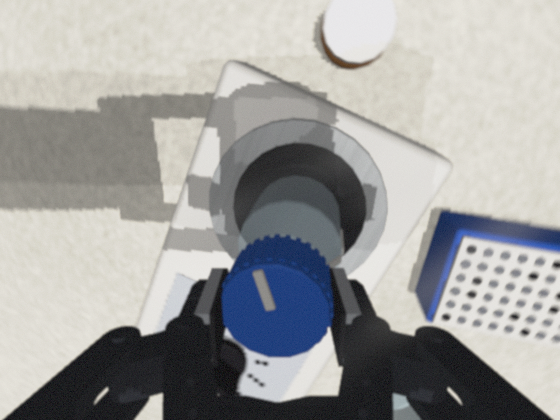

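The cap sits between the pads and turns with them. Wrist torque is about 0.1 N m, which is the thread friction. I'll continue.

Call:
carry_out([
  [1, [0, 0, 0], 1],
  [1, [0, 0, 0], 1],
  [1, [0, 0, 0], 1],
  [1, [0, 0, 0], 1],
  [1, [0, 0, 0], 1],
])

```text
t: 13.58
tcp_pos: [0.5928, 0.1318, 0.1825]
eef_rot: [3.053, 0.11, -0.385]
ft_force: [0.4, -0.6, -2.6]
gripper_width: 0.0433
```

```bash
python3 -c "
from h import *
totool([.592,.131,.179],30);lean()"
```

```text
t 13.5833 tcp [0.5928 0.1318 0.1825] rot [174.9    6.3  -22.03] F [ 0.4 -0.6 -2.6] T [ 0.415 -0.061  0.064] w 0.0433 j6 0.491
shift units [-0.004  0.028  0.144] turn units -10.41
lean deg xy [-7.71 -2.37] q [ 0.1076  0.1487  1.6347 -0.0268  1.4969  0.4911] qd [-0.002  0.002  0.     0.005  0.006  1.064] eff [  0.1 -42.9 -36.   -0.4   0.6  -0.7]
```

Call:
carry_out([
  [1, [0, 0, 0], 1],
  [1, [0, 0, 0], 1],
  [1, [0, 0, 0], 1],
  [1, [0, 0, 0], 1],
  [1, [0, 0, 0], 1],
])

```text
t: 14.0
tcp_pos: [0.5924, 0.1315, 0.1828]
eef_rot: [3.013, 0.061, -0.832]
ft_force: [-2.1, 1.2, -1.2]
gripper_width: 0.0424
```

```bash
python3 -c "
from h import *
totool([.592,.131,.179],30);lean()"
```

```text
t 14.0 tcp [0.5924 0.1315 0.1828] rot [172.61   3.47 -47.69] F [-2.1  1.2 -1.2] T [ 0.127 -0.438  0.058] w 0.0424 j6 0.94
shift units [0.015 0.005 0.153] turn units -15.54
lean deg xy [-7.76 -2.42] q [ 0.1076  0.148   1.6351 -0.0274  1.4983  0.9399] qd [ 0.004 -0.004 -0.     0.007  0.007  1.067] eff [ -0.4 -41.6 -35.8  -0.    0.6  -0.8]
```

Call:
carry_out([
  [1, [0, 0, 0], 1],
  [1, [0, 0, 0], 1],
  [1, [0, 0, 0], 1],
  [1, [0, 0, 0], 1],
  [1, [0, 0, 0], 1],
])

```text
t: 14.42
tcp_pos: [0.5917, 0.1328, 0.1824]
eef_rot: [3.0, 0.002, -1.277]
ft_force: [-0.5, 0.2, -1.8]
gripper_width: 0.0421
```

```bash
python3 -c "
from h import *
totool([.592,.131,.179],30);lean()"
```

```text
t 14.4167 tcp [0.5917 0.1328 0.1824] rot [ 1.7186e+02  1.3000e-01 -7.3150e+01] F [-0.5  0.2 -1.8] T [ 0.661 -0.371  0.116] w 0.0421 j6 1.388
shift units [ 0.074 -0.009  0.135] turn units -20.63
lean deg xy [-7.8  -2.23] q [ 0.1084  0.1475  1.6363 -0.024   1.4979  1.3884] qd [-1.000e-03  0.000e+00  3.000e-03  1.400e-02 -4.000e-03  1.063e+00] eff [  0.1 -42.6 -36.   -0.6   0.8  -0.7]
```

Call:
carry_out([
  [1, [0, 0, 0], 1],
  [1, [0, 0, 0], 1],
  [1, [0, 0, 0], 1],
  [1, [0, 0, 0], 1],
])

```text
t: 14.75
tcp_pos: [0.5918, 0.134, 0.1821]
eef_rot: [3.008, -0.041, -1.633]
ft_force: [-0.3, -1.2, -2.8]
gripper_width: 0.042
```

```bash
python3 -c "
from h import *
totool([.592,.131,.179],30);lean()
import pickle
p=viewer.camera_params('wrist');im=viewer.grab_frame('wrist');pickle.dump(p,open('w6.pkl','wb'));cv2.imwrite('pics/w6.png',im[:,:,::-1])
"
```

```text
t 14.75 tcp [0.5918 0.134  0.1821] rot [172.32  -2.35 -93.57] F [-0.3 -1.2 -2.8] T [ 1.129 -0.532  0.09 ] w 0.042 j6 1.746
shift units [ 0.115 -0.034  0.125] turn units -24.71
lean deg xy [-7.78 -1.85] q [ 0.1076  0.1474  1.6368 -0.0175  1.4964  1.746 ] qd [-6.000e-03 -1.000e-03  1.000e-03  2.300e-02 -7.000e-03  1.061e+00] eff [  1.1 -42.5 -36.1  -0.9   1.   -0.6]
```

View pics/w6.png

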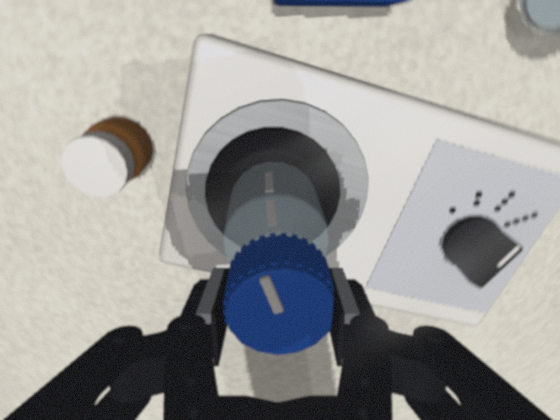

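The rib runs from (264,278) to (278,312), roughly +20° in the world, and the bottle's stripe shows at (269,180–225). About 40° remains, so I'll go on carefully and watch the wrist torque for the stop.

Call:
carry_out([
  [1, [0, 0, 0], 1],
  [1, [0, 0, 0], 1],
  [1, [0, 0, 0], 1],
  [1, [0, 0, 0], 1],
])

```text
t: 15.13
tcp_pos: [0.5917, 0.1342, 0.182]
eef_rot: [3.029, -0.083, -1.981]
ft_force: [29.5, -18.8, -5.7]
gripper_width: 0.0426
```

```bash
python3 -c "
from h import *
totool([.592,.131,.179],30);lean()"
```

```text
t 15.1333 tcp [0.5917 0.1342 0.182 ] rot [ 173.54   -4.73 -113.5 ] F [ 29.5 -18.8  -5.7] T [-2.96  -4.903  0.452] w 0.0426 j6 2.095
shift units [ 0.103 -0.076  0.122] turn units -28.7
lean deg xy [-7.78 -1.74] q [ 0.1071  0.1472  1.6372 -0.0157  1.4961  2.0949] qd [-0.042  0.019 -0.063 -0.097 -0.127  1.07 ] eff [ -0.6 -40.7 -34.1   2.5   3.8   0.1]
```

Call:
carry_out([
  [1, [0, 0, 0], 1],
  [1, [0, 0, 0], 1],
])

```text
t: 15.3
tcp_pos: [0.593, 0.1337, 0.1818]
eef_rot: [3.048, -0.099, -2.157]
ft_force: [-1.4, 0.8, -1.1]
gripper_width: 0.0425
```

```bash
python3 -c "
from h import *
totool([.592,.131,.179],30);lean()"
```

```text
t 15.3 tcp [0.593  0.1337 0.1818] rot [ 174.65   -5.68 -123.6 ] F [-1.4  0.8 -1.1] T [0.999 0.039 0.669] w 0.0425 j6 2.271
shift units [ 0.099 -0.039  0.117] turn units -30.72
lean deg xy [-7.57 -1.75] q [ 0.1063  0.1477  1.6368 -0.0164  1.4922  2.2706] qd [ 0.     0.003  0.     0.01  -0.004  1.022] eff [ -1.2 -42.8 -36.5  -1.    0.4  -0.3]
```

Torque jumped to about 0.45–0.67 N m between yaw -113° and -124°, which looks like the stop. I'll check the rib.

Call:
carry_out([
  [1, [0, 0, 0], 0],
  [1, [0, 0, 0], 0],
])

```text
t: 15.47
tcp_pos: [0.5929, 0.1337, 0.1818]
eef_rot: [3.047, -0.098, -2.15]
ft_force: [0.4, -1.7, -1.1]
gripper_width: 0.0423
```

```bash
python3 -c "
from h import *
totool([.592,.131,.179],30);lean()
import pickle
p=viewer.camera_params('wrist');im=viewer.grab_frame('wrist');pickle.dump(p,open('w7.pkl','wb'));cv2.imwrite('pics/w7.png',im[:,:,::-1])
cv2.imwrite('pics/w7c.png',cv2.resize(im[150:380,180:380,::-1],None,fx=2.6,fy=2.6,interpolation=cv2.INTER_CUBIC))
for n in ('w6','w5'):
  pass
im=viewer.grab_frame('scene')[:,:,::-1];cv2.imwrite('pics/s7c.png',cv2.resize(im[130:290,220:400],None,fx=3.7,fy=3.7,interpolation=cv2.INTER_CUBIC))
"
```

```text
t 15.4667 tcp [0.5929 0.1337 0.1818] rot [ 174.58   -5.63 -123.17] F [ 0.4 -1.7 -1.1] T [ 0.538 -0.288  0.478] w 0.0423 j6 2.263
shift units [ 0.099 -0.039  0.119] turn units -30.63
lean deg xy [-7.59 -1.72] q [ 0.1061  0.1477  1.6367 -0.0159  1.4925  2.2629] qd [-0.    -0.    -0.     0.001  0.002 -0.025] eff [  0.3 -42.7 -35.9  -0.3   0.8   0.7]
```

View pics/w7c.png

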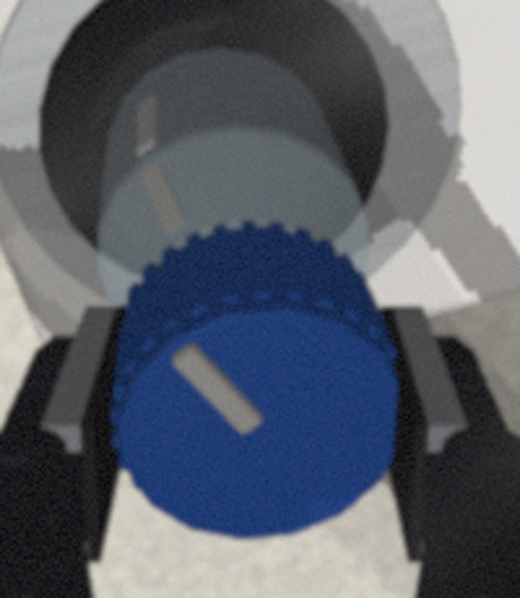

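View pics/s7c.png

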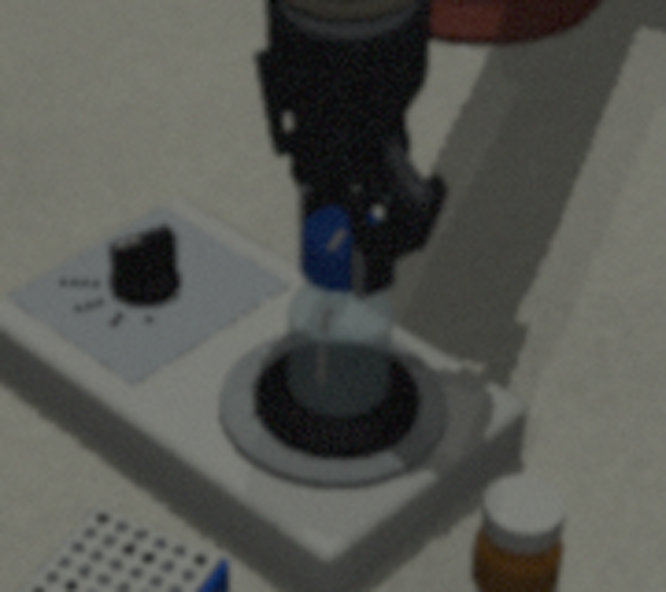

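```bash
python3 -c "
from h import *
import pickle
p=pickle.load(open('w7.pkl','rb'));S=viewer.camera_params('scene')
f=lambda u,v:(180+u/2.6-.3,150+v/2.6-.3)
ang=lambda d:np.degrees(np.arctan2(d[1],d[0]))
for z in (.185,.187):
  a=onz(p,f(185,350),z);b=onz(p,f(252,424),z);print('rib',a,b,ang(a-b))
  l,rr=onz(p,f(117,420),z-.0),onz(p,f(398,420),z);print('cap edges',l,rr,'c',onz(p,f(257,425),z))
a6=pickle.load(open('w6.pkl','rb'));a=onz(a6,(264.5,278.5),.187);b=onz(a6,(278,312),.187);print('w6 rib',ang(a-b))
w4=pickle.load(open('w4.pkl','rb'));
g=lambda u,v:(170+u/3.7-.36,190+v/3.7-.36)
a=onz(w4,g(489,102),.188);b=onz(w4,g(520,213),.188);print('w4 rib',ang(a-b))
def cyl(p,uv,ax,rad):
  c,d=ray(p,uv);o=c[:2]-ax;A=d[:2]@d[:2];B=2*o@d[:2];C=o@o-rad**2;D=B*B-4*A*C
  if D<0: print('miss');return
  for s in ((-B-D**.5)/2/A,(-B+D**.5)/2/A):
    X=c+s*d;print('   stripe',X.round(4),ang(X[:2]-ax).round(1))
k=lambda u,v:(220+u/3.7-.36,130+v/3.7-.36)
for ax in (np.array([.5915,.130]),np.array([.5915,.132])):
  print('scene');cyl(S,k(321,375),ax,.028);cyl(S,k(324,340),ax,.028)
  print('wrist');cyl(p,f(148,105),ax,.028);cyl(p,f(146,148),ax,.028)
"
```

```text
rib [0.6125396  0.13245565 0.185     ] [0.59593589 0.13210901 0.185     ] 1.1960077134099107
cap edges [0.60854431 0.14714163 0.185     ] [0.58307951 0.11437928 0.185     ] c [0.59532812 0.13162615 0.185     ]
rib [0.61373455 0.13169427 0.187     ] [0.59743867 0.13135406 0.187     ] 1.1960077134099747
cap edges [0.60981334 0.14610796 0.187     ] [0.58482066 0.11395304 0.187     ] c [0.59684218 0.13088015 0.187     ]
w6 rib 13.553698149725951
w4 rib 126.28393384485678
scene
   stripe [0.6193 0.1333 0.1057] 6.8
   stripe [0.5696 0.1125 0.058 ] -141.4
   stripe [0.6192 0.1343 0.1304] 8.8
   stripe [0.569  0.1134 0.084 ] -143.6
wrist
   stripe [0.6191 0.1347 0.0976] 9.6
   stripe [ 0.5882  0.1578 -0.0067] 96.8
   stripe [0.619  0.135  0.1216] 10.4
   stripe [0.5887 0.1579 0.032 ] 95.6
scene
   stripe [0.6195 0.1334 0.1059] 2.8
   stripe [0.5709 0.1131 0.0592] -137.4
   stripe [0.6194 0.1344 0.1306] 4.9
   stripe [0.5702 0.1139 0.0851] -139.7
wrist
   stripe [0.6194 0.1345 0.0986] 5.1
   stripe [ 0.586   0.1595 -0.0141] 101.4
   stripe [0.6194 0.1348 0.1225] 5.7
   stripe [0.5865 0.1596 0.0254] 100.3
```

The rib points to about +1° and the stripe to about +5 ± 3°. The gripper slipped about 18° against a held torque of 0.5–0.67 N m, while at yaw -94° there had been no slip. The cap is bottomed out. Next I'll back off 90°.

Call:
carry_out([
  [1, [0, 0, 0], -1],
  [1, [0, 0, 0], -1],
  [1, [0, 0, 0], -1],
  [1, [0, 0, 0], -1],
  [1, [0, 0, 0], -1],
])

```text
t: 15.98
tcp_pos: [0.5928, 0.1328, 0.1821]
eef_rot: [3.013, -0.049, -1.692]
ft_force: [0.7, 1.1, -1.9]
gripper_width: 0.0426
```

```bash
python3 -c "
from h import *
totool([.592,.131,.179],-32);lean()"
```

```text
t 15.9833 tcp [0.5928 0.1328 0.1821] rot [172.63  -2.82 -96.97] F [ 0.7  1.1 -1.9] T [-0.139 -0.28  -0.107] w 0.0426 j6 1.804
shift units [0.068 0.005 0.13 ] turn units -12.99
lean deg xy [-7.63 -1.88] q [ 0.1059  0.1474  1.6366 -0.0186  1.4939  1.8042] qd [-0.000e+00 -0.000e+00 -1.000e-03 -1.200e-02  4.000e-03 -1.099e+00] eff [ -0.2 -42.8 -35.8  -0.    0.7   0.8]
```

Call:
carry_out([
  [1, [0, 0, 0], -1],
  [1, [0, 0, 0], -1],
  [1, [0, 0, 0], -1],
  [1, [0, 0, 0], -1],
  [1, [0, 0, 0], -1],
])

```text
t: 16.4
tcp_pos: [0.5931, 0.1319, 0.1824]
eef_rot: [3.004, 0.005, -1.232]
ft_force: [0.2, 2.9, -1.7]
gripper_width: 0.0425
```

```bash
python3 -c "
from h import *
totool([.592,.131,.179],-32);lean()"
```

```text
t 16.4 tcp [0.5931 0.1319 0.1824] rot [172.11   0.3  -70.57] F [ 0.2  2.9 -1.7] T [-0.761 -0.633 -0.151] w 0.0425 j6 1.343
shift units [0.018 0.035 0.141] turn units -7.71
lean deg xy [-7.51 -2.33] q [ 0.1076  0.1474  1.6362 -0.0265  1.4933  1.3427] qd [ 7.000e-03  0.000e+00 -1.000e-03 -2.400e-02 -6.000e-03 -1.094e+00] eff [ -1.6 -42.7 -35.9   0.4   1.    0.6]
```

Call:
carry_out([
  [1, [0, 0, 0], -1],
  [1, [0, 0, 0], -1],
  [1, [0, 0, 0], -1],
  [1, [0, 0, 0], -1],
  [1, [0, 0, 0], -1],
])

```text
t: 16.82
tcp_pos: [0.5936, 0.1315, 0.1835]
eef_rot: [3.017, 0.056, -0.769]
ft_force: [-2.1, 2.9, -2.0]
gripper_width: 0.0425
```

Call:
carry_out([
  [1, [0, 0, 0], -1],
  [1, [0, 0, 0], 0],
  [1, [0, 0, 0], 0],
])

```text
t: 17.07
tcp_pos: [0.5938, 0.1315, 0.1835]
eef_rot: [3.02, 0.061, -0.674]
ft_force: [-3.4, 3.2, -1.9]
gripper_width: 0.0417
```

```bash
python3 -c "
from h import *
totool([.592,.131,.179],-32);lean()
import pickle
p=viewer.camera_params('wrist');im=viewer.grab_frame('wrist');pickle.dump(p,open('w8.pkl','wb'))
cv2.imwrite('pics/w8.png',im[:,:,::-1]);cv2.imwrite('pics/w8c.png',cv2.resize(im[150:380,180:380,::-1],None,fx=2.6,fy=2.6,interpolation=cv2.INTER_CUBIC))
"
```

```text
t 17.0667 tcp [0.5938 0.1315 0.1835] rot [173.02   3.52 -38.6 ] F [-3.4  3.2 -1.9] T [-0.817 -1.086 -0.063] w 0.0417 j6 0.79
shift units [-0.033  0.038  0.188] turn units -1.32
lean deg xy [-7.07 -3.26] q [ 0.1138  0.1454  1.6364 -0.0428  1.4894  0.7899] qd [ 0.009 -0.001  0.002 -0.018 -0.007 -0.014] eff [ -2.1 -41.9 -36.4   0.5   1.1  -0.2]
```

View pics/w8c.png

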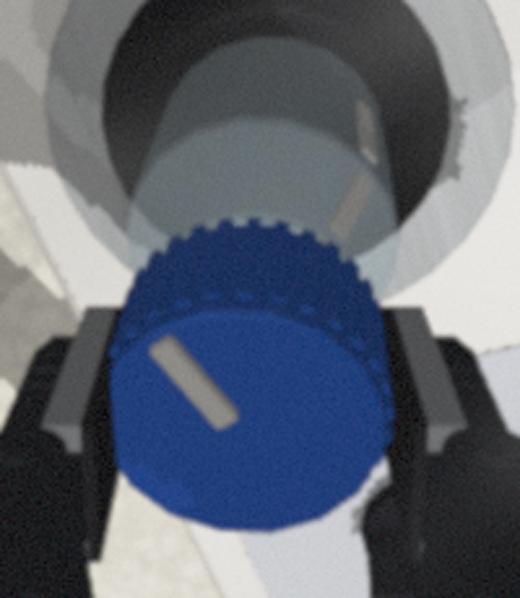

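```bash
cat > rib.py <<'E'
from h import *
import pickle,sys
ang=lambda d:np.degrees(np.arctan2(d[1],d[0]))
def rib(n,z):
    p=pickle.load(open(n+'.pkl','rb'));im=cv2.imread('pics/'+n+'.png').astype(int)
    m=((im.max(2)-im.min(2)<40)&(im.min(2)>70)).astype(np.uint8)
    # keep inside blue cap region
    b=((im[:,:,0]>im[:,:,2]+45)&(im[:,:,0]>im[:,:,1]+30)).astype(np.uint8); b[:, :205]=0;b[:,345:]=0;b[:220]=0
    c=max(cv2.findContours(b,0,1)[0],key=cv2.contourArea);h=np.zeros_like(b);cv2.fillPoly(h,[cv2.convexHull(c)],1);h=cv2.erode(h,np.ones((7,7)))
    m&=h
    c=max(cv2.findContours(m,0,1)[0],key=cv2.contourArea)
    vx,vy,x,y=cv2.fitLine(c,cv2.DIST_L2,0,.01,.01).ravel();s=6
    if vy>0: vx,vy=-vx,-vy
    a=onz(p,(x+s*vx,y+s*vy),z);bb=onz(p,(x-s*vx,y-s*vy),z)
    print(n,'px',x.round(1),y.round(1),cv2.contourArea(c),'rib deg',ang(a-bb).round(2))
for n,z in (('w4',.188),('w6',.187),('w7',.186),('w8',.187),('w9',.187)):
    try: rib(n,z)
    except FileNotFoundError: pass
E
python3 rib.py
```

```text
w4 px 306.8 234.6 186.0 rib deg 128.44
w6 px 271.1 294.3 413.5 rib deg 15.01
w7 px 263.2 299.2 444.0 rib deg 3.44
w8 px 254.3 296.7 447.5 rib deg 86.63
```

The rib has moved 83.2° of the 90°. I'll make the remaining 6.8°.

Call:
carry_out([
  [1, [0, 0, 0], -0.7],
  [1, [0, 0, 0], -0.6],
  [1, [0, 0, 0], 0],
  [1, [0, 0, 0], 0],
])

```text
t: 17.45
tcp_pos: [0.5938, 0.1318, 0.183]
eef_rot: [3.027, 0.073, -0.562]
ft_force: [-2.1, 1.8, -2.3]
gripper_width: 0.0419
```

```bash
python3 -c "
from h import *
totool([.592,.131,.179],-32);lean()
import pickle
p=viewer.camera_params('wrist');im=viewer.grab_frame('wrist');pickle.dump(p,open('w9.pkl','wb'))
cv2.imwrite('pics/w9.png',im[:,:,::-1])
cv2.imwrite('pics/s9.png',viewer.grab_frame('scene')[:,:,::-1])
cv2.imwrite('pics/d9.png',viewer.grab_frame('side')[:,:,::-1])
"; python3 rib.py
```

```text
t 17.45 tcp [0.5938 0.1318 0.183 ] rot [173.44   4.17 -32.19] F [-2.1  1.8 -2.3] T [-0.61  -1.015  0.029] w 0.0419 j6 0.679
shift units [-0.033  0.046  0.167] turn units -0.04
lean deg xy [-6.99 -3.33] q [ 0.1147  0.1454  1.6373 -0.0439  1.4874  0.6789] qd [-0.    -0.001 -0.001 -0.003 -0.001  0.004] eff [ -1.7 -42.  -36.3   0.3   1.1  -0.2]
w4 px 306.8 234.6 186.0 rib deg 128.44
w6 px 271.1 294.3 413.5 rib deg 15.01
w7 px 263.2 299.2 444.0 rib deg 3.44
w8 px 254.3 296.7 447.5 rib deg 86.63
w9 px 254.7 297.5 449.0 rib deg 93.27
```

View pics/w9.png

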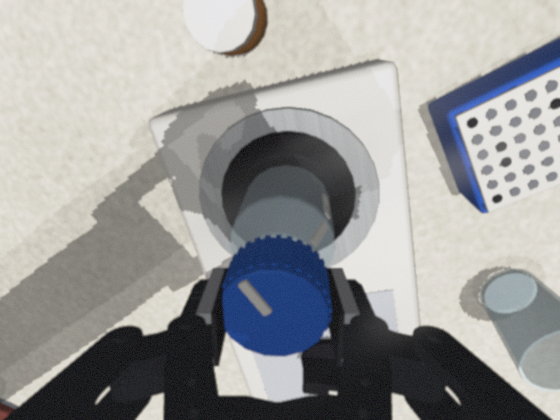

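View pics/s9.png

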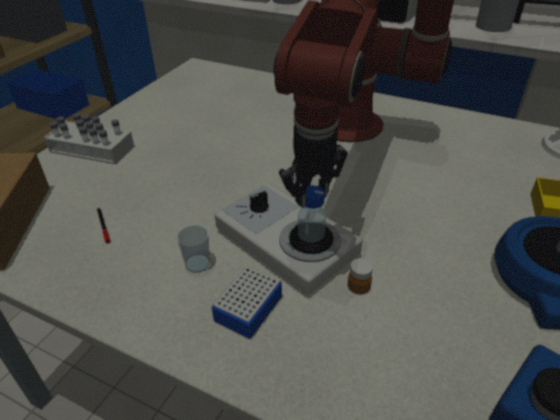

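```bash
python3 -c "
import cv2
im=cv2.imread('pics/d9.png');cv2.imwrite('pics/d9c.png',cv2.resize(im[140:310,190:380],None,fx=4,fy=3.5,interpolation=cv2.INTER_CUBIC))"
```

```text
(no output)
```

View pics/d9c.png

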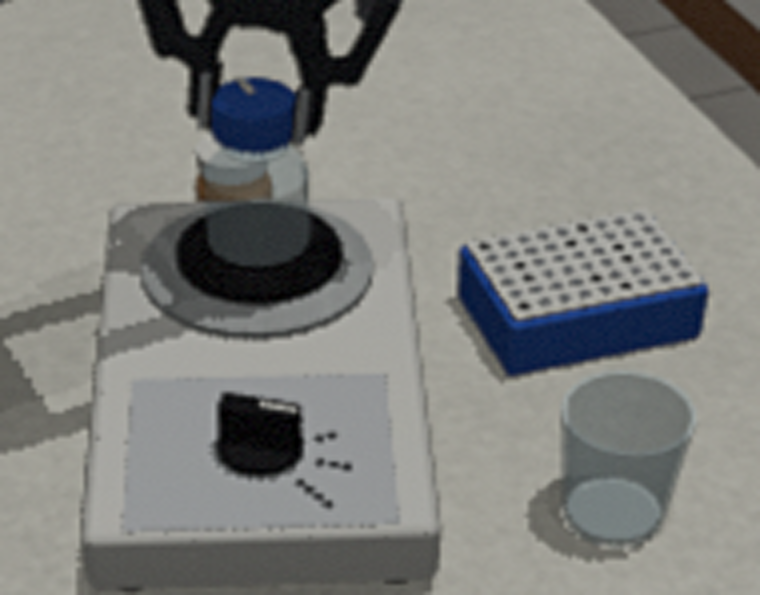

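The bar's line still runs parallel to the three-dot row, and the cap is held in the jaws. The beaker, tip box and jar are where they started. I'll hand it in.

```bash
python3 -c "
from station import ticket
print(ticket.close_job())"
```

```text
the job is handed in; nothing more can be done
None
```

I turned the selector from one dot to three dots, screwed the cap down to its stop, then backed it off a quarter turn. The job was handed in at about 17.6 s with the gripper still holding the cap at 60 N.

**Last checks**
- **Selector:** the wrist and side pictures show the bar's line along the three-dot row, after release and again at the end.
- **Bottomed out:** wrist torque rose from about 0.1 to 0.67 N m and the pads slipped about 18° on the cap. The rib then pointed at about +3°, against roughly +5 ± 3° for the bottle's stripe.
- **Backed off:** the rib moved 89.8° back by the wrist camera, from 3.4° to 93.3°. Gripper yaw agrees: it turned 91°, of which about 1.4° was wind-up.
- **Loose items:** by eye, the beaker, tip box and jar are where they started in the pictures.

**What went wrong**
- While I swung over the cap without checking between calls, the arm sagged about 75 mm and leaned inward, and a finger touched the cap at about 5–8 N. The rib showed no clear turn from this.
- I could not remove the lean, so the cap was turned and is still held with the tool tilted about 8°.
- A sideways force of about 35 N showed at the wrist when the cap hit its stop, well under the 120 N limit.
- Cap centre readings disagreed by up to 5 mm between cameras. I gripped at a compromise point, and the jaws held the cap.

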